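# Trap the oak blank in the stop fence

### The arm

A 6-joint arm with a two-finger parallel gripper is mounted at the origin on a cart in front of the work surface, level with it; the furniture and walls round the work are solid. World frame = base frame: x ahead of the robot, y to its left, z up, the work surface at z = 0. Lengths are in mm, angles in rad, forces in N, time in s.
With the tool pointing down it reaches from about 300 to 775 mm from the base axis. Payload 14.6 kg.
Tool frame: the origin (TCP) lies at the very end of the fingers, on their centre line; the grasp point (between the pads) lies 19 mm behind it; z points along the fingers, y is the line along which they close (so a half turn about z gives the same grasp; the last joint's range is limited). The gripper opens to 94 mm and grips with 3 to 60 N. Pads are 16 mm wide; open, the fingers measure 119 mm over their backs; the gripper's body (75 mm by 177 mm) begins 78 mm behind the grasp point.
Start: joints at [-1.184, 0.3, 1.521, -0, 1.321, -0.067], TCP at [241.103, -494.326, 205.446] pointing down, gripper open.
Joint ranges: [-3.03, 3.03], [-0.79, 2.21], [0.23, 2.52], [-1.04, 4.18], [0, 3.07], [-2.55, 2.55]. Speed limits (rad/s): [2.22, 2.22, 2.57, 3.14, 3.14, 3.14].

### API

Orientations are given as [roll, pitch, yaw] about the fixed x, y, z axes, in that order (R = Rz(yaw) Ry(pitch) Rx(roll)).
In Python, from cell import manip, camera, get_calibration gives the robot as it stands. The module is installed in compiled form; this text tells all that it offers.
- The arm moves only by the tool jog_arm, never from a script. Its argument "plan" is one flat list of numbers, 6 for each row, row after row: the shift along the world's x, y, z in m, then the turn, a rotation vector about the world's x, y, z in degrees. A call has 1 to 20 rows; each row is the pose to reach, as a shift and turn from the pose commanded when the call began; what a row does not reach only later rows make up. A row lasts 1/10 s, in which the tool goes at most 50 mm and 8.59 degrees, less where a joint would pass 70% of its speed; a pose out of reach is approached as far as the arm can. A call with a gripper value outside its range is refused whole. "claw" is the finger opening in m, from 0 to 0.094, set as the call begins (left out, the last holds). The fingers move at their own pace and stop on an object; "force" is the grip in N (left out, the last holds). Time passes only in rows, so rows that repeat a pose let the fingers close. It gives the time, the measured TCP pose, the force, the opening and the grip force at its end, in the units of the state.
- manip.read_state(): the state, without advancing time (a new reading comes with each control period).
- camera(name): name is "side" or "top" or "wrist"; returns (picture, depth): 420x560x3 uint8, red, green, blue; 420x560 float32, mm along the optical axis (not along the pixel's ray), 0 where there is no reading.
- get_calibration(name): a dict with "fx", "fy", "cx", "cy" (pixels), "k1" (the pictures are not rectified: a ray, as slopes to the right and down, at radius r is drawn at 1 + k1 r^2 times it, then the intrinsics apply), "origin" and "attitude" of the camera in the world. Camera axes: x right, y down, z forward; pixel columns grow to the right and rows downward; lengths in mm; the calibration is good to about 2 mm. A picture is of the moment at which its call begins: read the wrist's pose just before it. get_calibration takes no time and is no camera call; for the wrist camera it gives the pose at the moment of the call.
- manip.sign_off(): hands the job in; it is judged then, once.
The state is a dict: "clock": time; "joints": joint angles; "qd": joint speeds; "effort": joint torques, N m; "eef_pos": TCP position; "eef_rot": TCP orientation; "wrist_force": force on the tool from outside, world axes, zero at the start; "moment": the same for the moment, N m; "finger_gap": finger opening in mm; "finger_force": force on a finger pad.
Only numpy, scipy, OpenCV 4.12 (cv2) and the standard library are available. Lean on these libraries where they do the work, as an engineer would, in place of code of your own. Each camera call takes 0.05 s, during which the arm holds its last target. There are 200 camera calls.

### The job

Get the oak blank ready for marking out in the stop fence: first push it across the bench until its long side lies flush along the front of the dark wooden fence. Then push the red sliding stop along the fence until it butts against the blank and the blank's other end is tight against the fixed end stop at the left. Only push: never lift the blank off the bench, leave the other things where they are, and finish clear.

Things in the scene. Friction and masses are not known exactly. Their poses are not given: they have to be found in the camera images.
- oak_blank: the workpiece: loose plain light-brown oak block, 45 (its x) x 120 (its y) x 32 high (mm), about 0.13 kg; origin under its centre. Starts on the bench in front of the fence (robot's side), 3 to 6 cm off it and up to 0.3 rad askew, between the end stop and the sliding stop. Once flush and tight its origin is at x = -22.5, y = +60 mm in the fence's frame.
- fence: dark wooden fence, white graduations on top, fixed to the bench; its place and turn vary. Origin on the bench in the plane of its front face; +x points into the fence, away from the robot, +y left along it. 24 thick, 36 high, y -195 to +140 mm. The fixed end stop at its left end is a dark block 36 high, 52 mm out in front (x -52 to 0, y 120 to 140): it stops things at y = +120.
- sliding_stop (a joint): red sliding stop on the fence; m, 0 far right, grows to the left (fence +y), range 0 to 0.2, starts 0 to 0.035; left face at fence y = -0.15 + value (value 0.15 when all is tight). 2 N friction, no spring, stays put. Its block stands in front of the fence (x -50 to 0 mm, 22 thick along y, up to 48 high, 2 mm gap below): push its right face. The black knob over the fence reaches 58 mm high.
- stop_face (a point): the middle of the sliding stop's left face, the one that meets the blank: 25 mm in front of the fence, 20 mm above the bench; its axes are those of the fence. The right face is 22 mm to its right (fence -y).
- tape: bystander: masking tape roll, cream, lying flat, 100x98x25; origin under its centre
- cork_block: bystander: brown cork sanding block 64x112x34, long side along y; origin under its centre
- walnut_piece: bystander: dark brown walnut offcut 60x70x22; origin under its centre
- yellow_screwdriver: bystander: screwdriver with yellow handle, 230 long along y (handle to +y), 33 high; origin under its middle
- pencil: bystander: flat red carpenter's pencil, 156 long along y, 8 thick; origin under its middle
- plane: bystander: small iron block plane, 157 long along y, 44 wide, 43 high; origin under its middle

How it is judged (in metres and radians):
On the way, in this order (a step that is already met when the one before it is completed fails the run):
1. the blank's long side lies flush along the fence (x of oak_blank in the frame of fence above -0.0255 m and angle between the y axis of oak_blank and the y axis of fence, either way round below 0.03 rad and angle between oak_blank's own z axis and vertical below 0.03 rad and height (world z) of oak_blank below 0.004 m), for 0.2 s.
2. the sliding stop holds the blank tight against the end stop (all of step 1 and y of oak_blank in the frame of fence between 0.057 and 0.063 m and y of stop_face in the frame of fence above -0.005 m and linear speed of oak_blank below 0.01 m/s), for 0.2 s.
At the end, for the whole second after the job is handed in: The blank lies flat on the bench and still, its long side along the fence (within 3 mm and 0.03 rad), its left end within 3 mm of the end stop, the sliding stop's left face up against its right end (no more than 5 mm short of where it is with everything tight) (all of step 2); the robot touches nothing.
It fails at once if the blank is lifted off the bench or tipped (height (world z) of oak_blank above 0.006 m or angle between oak_blank's own z axis and vertical above 0.2 rad).
It fails at once if a bystander is moved more than 20 mm (distance of any of tape, cork_block, walnut_piece, yellow_screwdriver, pencil, plane from where it was at the start of the episode above 0.02 m).
It also fails if it takes over 51 s, if anything falls off the work surface, if the arm or the gripper's body presses on something with over 40 N, if the wrist force passes 120 N, or if a joint passes its speed limit or range.

## Working session

There is one attempt and no reset: what is moved stays moved. The work goes in short steps, Python scripts to look and compute and a tool call to move; the robot and the scene stay as the last step left them, time stands still between calls to the robot, and variables do not carry over. Pictures are saved under pics/ and viewed, at most 10 in all, crops included, and the job is handed in when it is done.

Besides the shell and the picture viewer there is one more tool, called after "Call:" as name(argument=value, ...) on one line, values as JSON. jog_arm: Moves the arm, as the interface text tells. Its arguments: {"type":"object","properties":{"plan":{"type":"array"},"claw":{"type":"number"},"force":{"type":"number"}},"required":["plan"]}

```bash
mkdir -p pics; cat > h.py <<'E'
import numpy as np, cv2
from cell import manip, camera, get_calibration
def save(n,p): cv2.imwrite('pics/'+n,cv2.cvtColor(p,cv2.COLOR_RGB2BGR))
E
python3 - <<'E'
from h import *
s=manip.read_state();print(s['eef_pos'],s['eef_rot'],s['clock'])
p,d=camera('top');np.savez('top.npz',p=p,d=d);save('top.png',p)
c=get_calibration('top');print(c)
p,d=camera('side');np.savez('side.npz',p=p,d=d);save('side.png',p);print(get_calibration('side'))
E
```

```text
[ 241.00886779 -494.08969432  204.88494836] [-3.14043277e+00 -8.88947682e-05  4.53800351e-01] 0.0
{'fx': 390.69803504468723, 'fy': 390.69803504468723, 'cx': 277.65242809952343, 'cy': 210.72752642487563, 'k1': -0.01882186007635418, 'origin': array([ 428.92298094, -113.73489534, 1126.23490087]), 'attitude': array([-2.96857534, -0.03310826, -1.55605084])}
{'fx': 456.08291337379336, 'fy': 456.08291337379336, 'cx': 271.9475928386127, 'cy': 212.18244472033098, 'k1': -0.10390305443126968, 'origin': array([   25.12670804, -1078.39629631,   720.04523835]), 'attitude': array([-2.11911802,  0.01021735, -0.55496885])}
```

View pics/top.png

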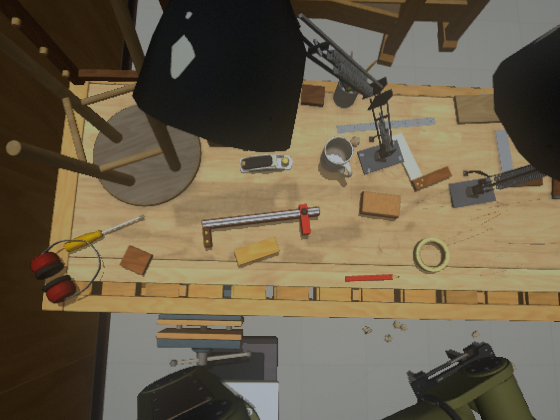

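View pics/side.png

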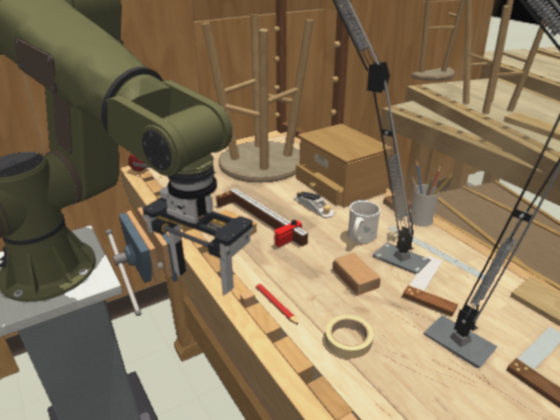

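The top view shows the fence from (203,222) to (320,212), with the end stop at (207,238), the red stop at (305,220) and the blank at (257,251). The side view shows the arm low on the right and the lamps beyond the fence. Next I'll measure these.

```bash
cat >> h.py <<'E'
from scipy.spatial.transform import Rotation as R
def cast(c,uv,z):
    K=np.array([[c['fx'],0,c['cx']],[0,c['fy'],c['cy']],[0,0,1]])
    n=cv2.undistortPoints(np.float64(uv).reshape(-1,1,2),K,np.array([c['k1'],0,0,0.])).reshape(-1,2)
    r=R.from_euler('xyz',c['attitude']).apply(np.c_[n,np.ones(len(n))])
    return c['origin']+r*((z-c['origin'][2])/r[:,2])[:,None]
E
python3 - <<'E'
from h import *
f=np.load('top.npz');p,d=f['p'],f['d'];c=get_calibration('top')
hsv=cv2.cvtColor(p,cv2.COLOR_RGB2HSV)
print(hsv[251,257],hsv[240,240],hsv[215,305],hsv[215,260],hsv[240,207])
print('depth lamp',d[80,220],d[130,270],'mm; bench',d[260,330])
save('crop.png',cv2.resize(p[190:280,180:340],None,fx=5,fy=5,interpolation=cv2.INTER_CUBIC))
# height map
v,u=np.mgrid[0:420,0:560];uv=np.c_[u.ravel(),v.ravel()]
P0=cast(c,uv,0);o=c['origin'];Rm=R.from_euler('xyz',c['attitude']).as_matrix()
dep0=(P0-o)@Rm[:,2]; z=o[2]*(1-d.ravel()/dep0); z=z.reshape(d.shape)
np.save('z.npy',z)
m=((z>22)&(z<42)).astype(np.uint8); m[:235]=0;m[270:]=0;m[:,:225]=0;m[:,290:]=0
n,l,st,ce=cv2.connectedComponentsWithStats(m);print(st,ce)
for row in (238,245,251,257,262): print(np.round(z[row,228:290:4]).astype(int))
E
```

```text
[ 23 141 176] [ 21  86 175] [  4 184 162] [110   9 174] [ 29 150 158]
depth lamp 317.52054 350.67432 mm; bench 1124.6368
[[     0      0    560    420 234504]
 [   234    237     45     28    696]] [[279.56949562 209.37877392]
 [256.08477011 250.34482759]]
[-1 -2  2 -1 -1  1 -1  5 -1 -3 36 33 -3 -1  4 -1]
[ 2  3 -2  4 -1 32 34 30 30 28 32 31 30  3  3  0]
[ 0 -1 32 30 32 29 30 33 32 32 34 34 35  0  0  1]
[ 0  2 32 34 29 31 33 28 32  1  0 -1  3  0  3  2]
[  2  -4   0  32  33   3  -2  -1   1   0  -1 -11  -8  -2  -2  -1]
```

View pics/crop.png

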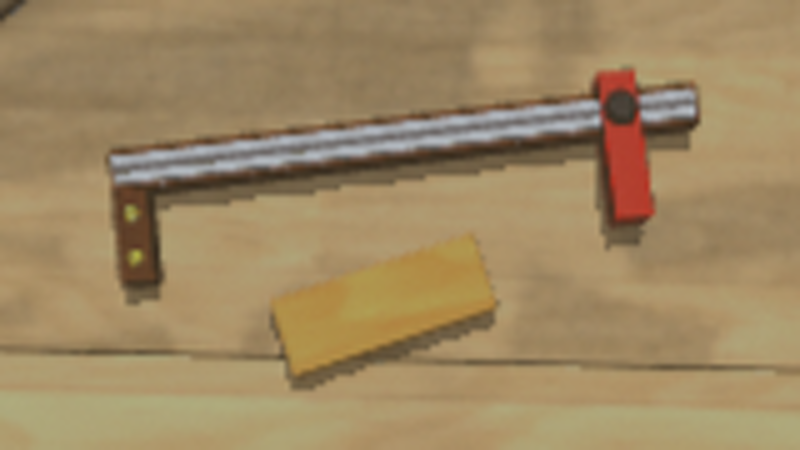

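The crop is at 5x with offset (180,190). The fence runs from (110,165) to (697,105), with the red stop at (625,145) and its right face at about x=648. The blank's corners are near (272,300), (472,235), (497,303) and (293,377).

```bash
python3 - <<'E'
from h import *
c=get_calibration('top')
def w(pts,z): return cast(c,np.float64(pts)/5+[180-.4,190-.4],z)[:,:2]
z=np.load('z.npy')
m=((z>20)&(z<44)).astype(np.uint8)
n,l,st,ce=cv2.connectedComponentsWithStats(m)
# blank
k=l[251,257]; v,u=np.nonzero(l==k); b=cv2.minAreaRect(cast(c,np.c_[u,v],32)[:,:2].astype(np.float32))
print('blank rect',b); print(w([(272,300),(472,235),(497,303),(293,377)],32))
# fence: columns 215..290 front/back rows
rows=[]
for col in range(220,294):
    r=np.nonzero(m[205:230,col])[0]+205
    rows.append((col,r.min()-.5,r.max()+.5))
rows=np.array(rows)
for i in (1,2):
    P=cast(c,rows[:,[0,i]],36)[:,:2]; a=np.polyfit(P[:,1],P[:,0],1); res=P[:,0]-np.polyval(a,P[:,1]); a=np.polyfit(P[abs(res)<2.5,1],P[abs(res)<2.5,0],1); print(a, 'x at y=0',a[1])
f=w([(157,187),(590,140),(692,128)],36); print('front pts',f)
print('fence corners',w([(110,153),(697,85),(697,125)],36))
print('endstop',w([(122,287),(160,282),(157,187)],36))
print('stop',w([(617,221),(653,216)],48))
P=w([(250,80),(640,60)],0);print(P)
E
```

```text
blank rect ((507.1696472167969, -88.99835205078125), (45.0074348449707, 119.77405548095703), 19.54625701904297)
[[ 508.30957967  -27.071621  ]
 [ 546.72809841 -137.967372  ]
 [ 508.81814012 -152.57268901]
 [ 465.95457982  -40.09401123]]
[-1.40800499e-01  6.00109463e+02] x at y=0 600.1094634684637
[-1.39938809e-01  5.73985039e+02] x at y=0 573.9850389495166
front pts [[ 570.000397     38.94992362]
 [ 601.48731529 -203.804552  ]
 [ 609.53785877 -261.80967841]]
fence corners [[ 588.70937623   66.05995761]
 [ 634.43636961 -264.74920615]
 [ 611.32206471 -264.66714941]]
endstop [[513.74152307  55.8523254 ]
 [516.89329373  34.9748637 ]
 [570.000397    38.94992362]]
stop [[ 554.29003258 -218.13691202]
 [ 557.45724401 -238.22592878]]
[[ 638.71533452   -7.37892435]
 [ 655.51089993 -236.03953408]]
```

Call:
jog_arm(plan=[0.03,0.06,-0.01,0,0,-2,0.06,0.12,-0.03,0,0,-5,0.09,0.18,-0.04,0,0,-8,0.12,0.24,-0.05,0,0,-11,0.15,0.3,-0.06,0,0,-14,0.18,0.35,-0.07,0,0,-16,0.2,0.385,-0.08,0,0,-18,0.207,0.397,-0.085,0,0,-18,0.207,0.397,-0.085,0,0,-18,0.207,0.397,-0.085,0,0,-18,0.207,0.397,-0.085,0,0,-18,0.207,0.397,-0.085,0,0,-18,0.207,0.397,-0.085,0,0,-18,0.207,0.397,-0.085,0,0,-18], claw=0.06, force=20)

```text
clock: 1.5
eef_pos: [447.8, -98.4, 120.7]
eef_rot: [3.141, -0.0, 0.138]
wrist_force: [0.2, -0.3, -0.3]
finger_gap: 60.5
finger_force: 0.0
```

```bash
python3 - <<'E'
from h import *
s=manip.read_state();print(s['eef_pos'],s['eef_rot'],s['clock'],s['joints'],s['wrist_force'])
c=get_calibration('wrist');p,d=camera('wrist');np.savez('w1.npz',p=p,d=d,**c);save('w1.png',p);print(c)
E
```

```text
[447.8430623  -98.40903428 120.74010209] [ 3.14132470e+00 -4.30869452e-04  1.37795779e-01] 1.5 [-2.96171295e-01  1.92179388e-01  1.86734760e+00 -7.01820802e-05
  1.08156207e+00  1.13686228e+00] [ 0.1875406  -0.34454214 -0.25396423]
{'fx': 303.50477533151746, 'fy': 303.50477533151746, 'cx': 281.0603838638236, 'cy': 210.01147244230629, 'k1': -0.06616756649546274, 'origin': array([513.85645934, -89.06050402, 300.83739006]), 'attitude': array([ 2.90256818e+00, -6.16701941e-04, -1.43385767e+00])}
```

View pics/w1.png

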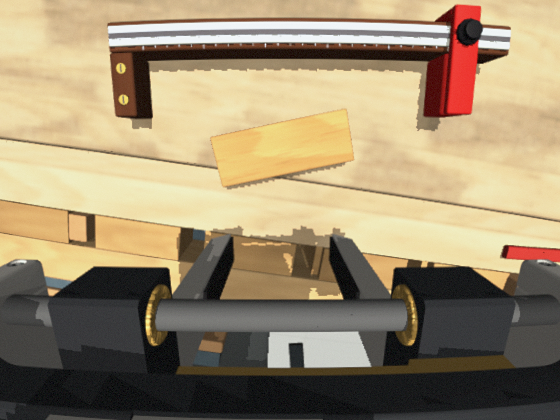

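The wrist view shows the fence front's upper edge near row 52, the end stop's inner face at columns 137–152, the red stop at 426–477, and the blank's corners at (210,137), (346,109), (354,159) and (222,187).

```bash
python3 - <<'E'
from h import *
f=np.load('w1.npz');c={k:f[k] for k in('origin','attitude')};c.update({k:float(f[k]) for k in('fx','fy','cx','cy','k1')})
save('w1c.png',cv2.resize(f['p'][0:195,100:520],None,fx=1.9,fy=1.9,interpolation=cv2.INTER_CUBIC))
p=f['p'];hsv=cv2.cvtColor(p,cv2.COLOR_RGB2HSV)
# fence white/dark front boundary & bottom edge per column
d=f['d'];v,u=np.mgrid[0:420,0:560];uv=np.c_[u.ravel(),v.ravel()]
P0=cast(c,uv,0);Rm=R.from_euler('xyz',c['attitude']).as_matrix()
o=c['origin'];t=d.ravel()/((P0-o)@Rm[:,2]);W=(o+(P0-o)*t[:,None])
ok=d.ravel()>0
def rep(n,sel):
    Q=W[sel&ok];print(n,len(Q));return Q
U,V=uv.T
Q=rep('fence top',(U>170)&(U<420)&(V<60)&(abs(W[:,2]-36)<6))
l=cv2.fitLine(Q[:,:2].astype(np.float32),cv2.DIST_HUBER,0,.01,.01).ravel();
if l[1]<0:l[:2]*=-1
yaw=np.arctan2(-l[0],l[1]);print('yaw',yaw)
ex=np.array([np.cos(yaw),np.sin(yaw)]);ey=np.array([-ex[1],ex[0]])
q=Q[:,:2]@ex;print('fence e',np.percentile(q,[1,3,50,97,99]))
B=rep('blank',(U>200)&(U<365)&(V>100)&(V<195)&(abs(W[:,2]-32)<7))
r=cv2.minAreaRect(B[:,:2].astype(np.float32));print(r,'e,s',np.array(r[0])@ex,np.array(r[0])@ey)
pts=lambda a,z:np.c_[cast(c,a,z)[:,:2]@ex,cast(c,a,z)[:,:2]@ey]
print('blank corners',pts([(210,137),(346,109),(354,159),(222,187)],32))
E_=rep('endstop',(U>100)&(U<160)&(V>60)&(V<120)&(abs(W[:,2]-36)<5));print(np.percentile(E_[:,:2]@ey,[2,98]),np.percentile(E_[:,:2]@ex,2))
S=rep('stop',(U>415)&(U<490)&(V>55)&(V<120)&(abs(W[:,2]-48)<5));print(np.percentile(S[:,:2]@ey,[2,98]),np.percentile(S[:,:2]@ex,2))
E
```

```text
fence top 8178
yaw 0.13659701
fence e [566.50980693 566.74030958 576.69924441 589.41174447 590.01706108]
blank 7201
((503.935791015625, -91.82444763183594), (45.654205322265625, 120.66499328613281), 19.664886474609375) e,s 486.7377063604049 -159.5913707785494
blank corners [[ 496.59475208  -96.73986408]
 [ 519.99568936 -213.67412942]
 [ 477.69063451 -222.62358543]
 [ 452.68083139 -105.37196336]]
endstop 1390
[-35.79541388 -16.53425484] 515.7533092957723
stop 1652
[-313.85773893 -292.68552407] 517.2750237998447
```

Call:
jog_arm(plan=[0,0,-0.04,0,0,0,0,0,-0.08,0,0,0,0,0,-0.11,0,0,0,0,0,-0.11,0,0,0,0.01,0.0014,-0.11,0,0,0,0.018,0.0025,-0.11,0,0,0,0.024,0.0033,-0.11,0,0,0,0.03,0.0041,-0.11,0,0,0,0.036,0.005,-0.11,0,0,0,0.042,0.0058,-0.11,0,0,0,0.048,0.0066,-0.11,0,0,0,0.054,0.0074,-0.11,0,0,0,0.06,0.0083,-0.11,0,0,0,0.064,0.0088,-0.11,0,0,0,0.068,0.0094,-0.11,0,0,0,0.072,0.0099,-0.11,0,0,0,0.072,0.0099,-0.11,0,0,0,0.072,0.0099,-0.11,0,0,0])

```text
clock: 3.35
eef_pos: [520.2, -87.4, 10.4]
eef_rot: [3.142, -0.0, 0.14]
wrist_force: [-0.4, -0.1, 0.2]
finger_gap: 59.9
finger_force: 0.0
```

```bash
cat > look.py <<'E'
from h import *
import sys
c=get_calibration('wrist');p,d=camera('wrist');save(sys.argv[1],p)
v,u=np.mgrid[0:420,0:560];uv=np.c_[u.ravel(),v.ravel()]
P0=cast(c,uv,0);Rm=R.from_euler('xyz',c['attitude']).as_matrix();o=c['origin']
W=o+(P0-o)*(d.ravel()/((P0-o)@Rm[:,2]))[:,None]
h=cv2.cvtColor(p,cv2.COLOR_RGB2HSV).reshape(-1,3)
yaw=.137;ex=np.array([np.cos(yaw),np.sin(yaw)]);ey=np.array([-ex[1],ex[0]])
e=W[:,:2]@ex-567;s=W[:,:2]@ey+156.3
m=(d.ravel()>0)&(abs(W[:,2]-32)<4)&(e<2)&(e>-100)&(s>-125)&(s<119)&(h[:,0]>10)&(h[:,0]<30)&(h[:,2]>110)&(h[:,1]>60)
im=m.reshape(d.shape).astype(np.uint8);n,l,st,_=cv2.connectedComponentsWithStats(im);k=1+np.argmax(st[1:,4]);m=(l==k).ravel()
r=cv2.minAreaRect(np.c_[e,s][m].astype(np.float32));print('blank in fence frame',r,m.sum())
m=(d.ravel()>0)&(abs(W[:,2]-48)<4)&(e<-5)&(e>-60)&((h[:,0]<8)|(h[:,0]>172))&(h[:,1]>120)
if m.any():print('stop s',np.percentile(s[m],[2,98]))
S=manip.read_state();q=S['eef_pos'][:2];print('tcp e,s',q@ex-567,q@ey+156.3,S['eef_pos'],S['wrist_force'],S['clock'])
E
python3 look.py w2.png
```

```text
blank in fence frame ((-32.8789176940918, -6.449531555175781), (45.96095657348633, 120.38070678710938), 0.17375881969928741) 18085
stop s [-146.27132092 -135.87368374]
tcp e,s -63.69936578882982 -1.3096262635640983 [520.10982947 -87.39615541  10.38258456] [ 0.30746188 -0.58642064  0.7035219 ] 3.4
```

View pics/w2.png

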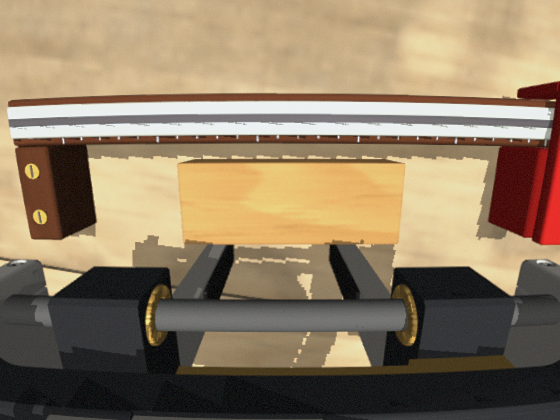

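The blank (180–403, 162–243) is now parallel to the fence with about a 10 mm gap. Pushing it home gently.

Call:
jog_arm(plan=[0.003,0.0004,0,0,0,0,0.006,0.0008,0,0,0,0,0.008,0.0011,0,0,0,0,0.009,0.0012,0,0,0,0,0.01,0.0014,0,0,0,0,0.0105,0.0014,0,0,0,0,0.0105,0.0014,0,0,0,0,0.0105,0.0014,0,0,0,0])

```text
clock: 4.2
eef_pos: [530.6, -86.0, 10.4]
eef_rot: [-3.142, -0.0, 0.14]
wrist_force: [-0.7, 0.3, -1.1]
finger_gap: 60.0
finger_force: 0.2
```

```bash
python3 look.py w3.png
```

```text
blank in fence frame ((-23.137588500976562, -6.339561462402344), (46.332618713378906, 120.06441497802734), 0.12258628755807877) 17795
stop s [-148.55829623 -136.03121938]
tcp e,s -53.05576154352991 -1.3865972595021958 [530.66421701 -86.01878855  10.47346374] [ 0.04750196  0.35144662 -1.02140484] 4.25
```

Not in contact yet, so I'll step on until the force rises.

Call:
jog_arm(plan=[0.0005,0.0001,0,0,0,0,0.001,0.0001,0,0,0,0,0.0015,0.0002,0,0,0,0,0.0015,0.0002,0,0,0,0,0.0015,0.0002,0,0,0,0])

```text
clock: 4.75
eef_pos: [530.8, -85.9, 10.5]
eef_rot: [-3.141, 0.003, 0.139]
wrist_force: [-12.6, -0.6, 10.8]
finger_gap: 59.9
finger_force: 6.4
```

It met the fence at about 12 N. Next I back off, lift, close the fingers and go over to the right of the stop.

Call:
jog_arm(plan=[-0.01,-0.0014,0,0,0,0,-0.025,-0.0034,0,0,0,0,-0.025,-0.0034,0.04,0,0,0,-0.025,-0.0034,0.08,0,0,0,0,-0.04,0.09,0,0,0,0.02,-0.08,0.09,0,0,0,0.04,-0.12,0.09,0,0,0,0.05,-0.15,0.09,0,0,0,0.053,-0.18,0.09,0,0,0,0.053,-0.18,0.09,0,0,0,0.053,-0.18,0.09,0,0,0,0.053,-0.18,0.09,0,0,0])

```text
clock: 5.95
eef_pos: [585.0, -264.9, 100.5]
eef_rot: [-3.141, -0.0, 0.14]
wrist_force: [0.8, 1.0, -0.1]
finger_gap: 60.1
finger_force: 0.0
```

Call:
jog_arm(plan=[0,0,0,0,0,0,0,0,0,0,0,0,0,0,0,0,0,0,0,0,0,0,0,0], claw=0, force=20)

```text
clock: 6.35
eef_pos: [585.2, -265.6, 100.5]
eef_rot: [3.142, -0.0, 0.14]
wrist_force: [-0.4, -0.2, -0.1]
finger_gap: 31.0
finger_force: 0.0
```

```bash
python3 look.py w4.png
```

```text
blank in fence frame ((-22.02822494506836, -6.737983703613281), (120.79139709472656, 45.14413070678711), 89.74636840820312) 6256
stop s [-159.11759191 -137.7511907 ]
tcp e,s -23.634728809353874 -186.7961326300603 [ 585.13130162 -265.67298324  100.49622295] [ 0.61980168 -0.28488982 -0.37152027] 6.4
```

View pics/w4.png

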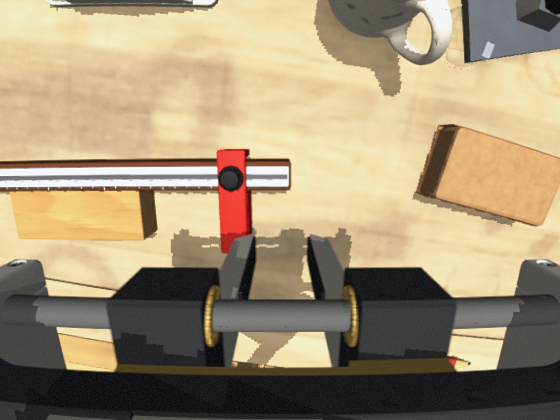

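The blank (10–155, 190–240) lies flush. The fingers, still closing, are right of the red stop (218–248).

Call:
jog_arm(plan=[0,0,0,0,0,0,0,0,0,0,0,0,0,0,0,0,0,0,0,0,0,0,0,0,0,0,0,0,0,0,0,0,-0.04,0,0,0,0,0,-0.07,0,0,0,0,0,-0.085,0,0,0,0,0,-0.085,0,0,0,-0.0011,0.008,-0.085,0,0,0,-0.0018,0.013,-0.085,0,0,0,-0.0025,0.018,-0.085,0,0,0,-0.0032,0.023,-0.085,0,0,0,-0.004,0.029,-0.085,0,0,0,-0.0048,0.035,-0.085,0,0,0,-0.0055,0.04,-0.085,0,0,0,-0.0055,0.04,-0.085,0,0,0])

```text
clock: 8.1
eef_pos: [579.4, -225.0, 15.3]
eef_rot: [-3.141, 0.001, 0.14]
wrist_force: [0.4, -0.9, 0.7]
finger_gap: 0.3
finger_force: 0.0
```

```bash
python3 look.py w5.png
```

```text
blank in fence frame ((-22.42344856262207, -18.719703674316406), (96.52881622314453, 45.135719299316406), 89.80439758300781) 9072
stop s [-132.60512595 -111.58359331]
tcp e,s -23.826981385158092 -145.95214091647915 [ 579.36271119 -225.23794911   15.18040848] [-0.57923101  0.34463424 -0.32928023] 8.15
```

View pics/w5.png

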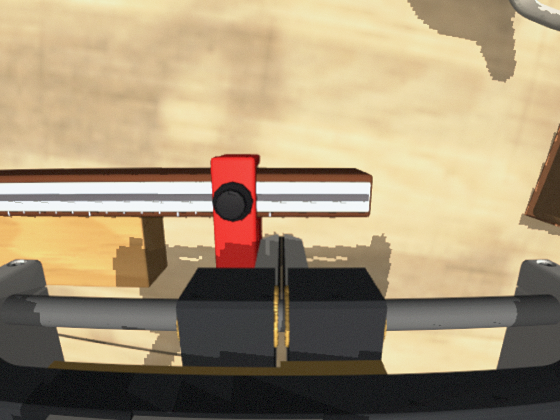

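The stop (212–260) moves with the fingers, with 111 mm still to go. I push 100 mm now.

Call:
jog_arm(plan=[-0.0008,0.006,0,0,0,0,-0.0016,0.012,0,0,0,0,-0.0025,0.018,0,0,0,0,-0.0033,0.024,0,0,0,0,-0.0041,0.03,0,0,0,0,-0.005,0.036,0,0,0,0,-0.0056,0.041,0,0,0,0,-0.0063,0.046,0,0,0,0,-0.007,0.051,0,0,0,0,-0.0077,0.056,0,0,0,0,-0.0084,0.061,0,0,0,0,-0.0091,0.066,0,0,0,0,-0.0098,0.071,0,0,0,0,-0.0105,0.076,0,0,0,0,-0.0112,0.081,0,0,0,0,-0.0119,0.086,0,0,0,0,-0.0125,0.091,0,0,0,0,-0.0131,0.095,0,0,0,0,-0.0137,0.099,0,0,0,0,-0.0137,0.099,0,0,0,0])

```text
clock: 10.15
eef_pos: [566.0, -126.2, 15.6]
eef_rot: [-3.141, -0.0, 0.14]
wrist_force: [-0.9, -0.2, 0.5]
finger_gap: 0.4
finger_force: 0.0
```

```bash
python3 look.py w6.png
```

```text
blank in fence frame ((-22.443042755126953, 50.52341079711914), (45.986942291259766, 117.35202026367188), 0.3886985182762146) 12466
stop s [-32.92990913 -12.10984768]
tcp e,s -23.502998438030886 -46.18025835067181 [ 566.05762857 -126.35666528   15.63547823] [ 0.27777827  0.57643779 -0.04738023] 10.2
```

View pics/w6.png

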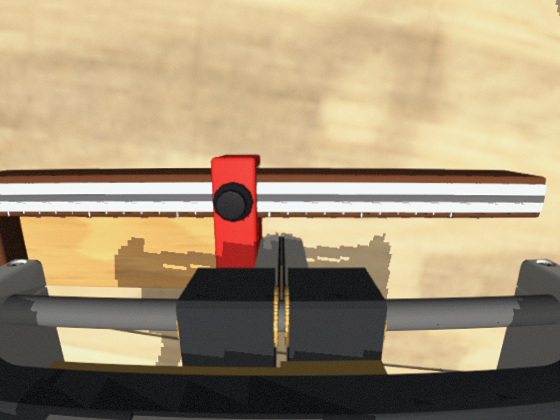

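The blank (20–215) is flush and the end stop is close on its left, with about 11 mm to go. I'll push slowly until the force rises.

Call:
jog_arm(plan=[-0.0004,0.003,0,0,0,0,-0.0008,0.006,0,0,0,0,-0.0011,0.008,0,0,0,0,-0.0012,0.009,0,0,0,0,-0.0014,0.01,0,0,0,0,-0.0014,0.01,0,0,0,0,-0.0014,0.01,0,0,0,0])

```text
clock: 10.9
eef_pos: [564.7, -116.8, 15.6]
eef_rot: [-3.142, -0.0, 0.14]
wrist_force: [1.2, -2.5, 2.0]
finger_gap: 0.6
finger_force: 1.4
```

Call:
jog_arm(plan=[-0.0001,0.0005,0,0,0,0,-0.0001,0.001,0,0,0,0,-0.0002,0.0015,0,0,0,0,-0.0002,0.0015,0,0,0,0,-0.0002,0.0015,0,0,0,0])

```text
clock: 11.4
eef_pos: [564.4, -115.3, 15.5]
eef_rot: [3.142, -0.0, 0.14]
wrist_force: [2.5, -3.8, 3.9]
finger_gap: 0.4
finger_force: 1.9
```

Call:
jog_arm(plan=[-0.0001,0.0005,0,0,0,0,-0.0001,0.001,0,0,0,0,-0.0001,0.001,0,0,0,0,-0.0001,0.001,0,0,0,0])

```text
clock: 11.8
eef_pos: [564.1, -114.3, 15.4]
eef_rot: [-3.142, 0.0, 0.14]
wrist_force: [1.8, -3.8, 2.9]
finger_gap: 0.3
finger_force: 1.9
```

```bash
python3 look.py w7.png
```

```text
blank in fence frame ((-22.517248153686523, 61.342193603515625), (45.9261589050293, 115.2647705078125), 0.1539319008588791) 12429
stop s [-20.97279225  -0.37230416]
tcp e,s -23.74017681962573 -33.95959971688967 [ 564.15367464 -114.28290404   15.41288156] [ 1.53001899 -3.95922874  3.04631212] 11.85
```

Only sliding friction so far, so I continue.

Call:
jog_arm(plan=[-0.0001,0.0005,0,0,0,0,-0.0001,0.001,0,0,0,0,-0.0002,0.0015,0,0,0,0,-0.0002,0.0015,0,0,0,0,-0.0002,0.0015,0,0,0,0])

```text
clock: 12.35
eef_pos: [564.1, -114.1, 15.5]
eef_rot: [3.14, -0.0, 0.139]
wrist_force: [3.1, -13.0, 0.2]
finger_gap: 0.5
finger_force: 6.7
```

The force rose to 13 N with no further travel, so it is tight. Now I back off to the right, go up and verify.

Call:
jog_arm(plan=[0.0007,-0.005,0,0,0,0,0.0028,-0.02,0,0,0,0,0.0042,-0.03,0,0,0,0,0.0042,-0.03,0,0,0,0,0.0042,-0.03,0.04,0,0,0,0.0042,-0.03,0.08,0,0,0,-0.03,0.0,0.12,0,0,0,-0.06,0.03,0.15,0,0,0,-0.08,0.05,0.15,0,0,0,-0.08,0.05,0.15,0,0,0,-0.08,0.05,0.15,0,0,0,-0.08,0.05,0.15,0,0,0])

```text
clock: 13.55
eef_pos: [484.3, -63.2, 165.0]
eef_rot: [-3.141, 0.001, 0.139]
wrist_force: [0.4, -0.2, -0.7]
finger_gap: 0.7
finger_force: 0.0
```

```bash
python3 look.py w8.png
```

```text
blank in fence frame ((-22.713041305541992, 59.853172302246094), (118.13910675048828, 44.4128303527832), 89.83050537109375) 5390
stop s [-20.37171853   0.91545722]
tcp e,s -95.87326815581383 27.42849495977495 [484.31257294 -63.32135468 164.83635494] [ 0.60703238  0.43251749 -0.59991754] 13.6
```

View pics/w8.png

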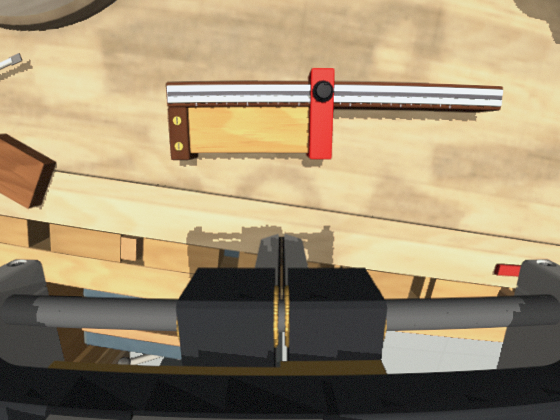

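The blank (188–310, 107–153) sits tight between the end stop and the red stop, flush to the fence, and the arm is clear.

```bash
python3 -c "
from cell import manip
print(manip.sign_off())"
```

```text
the job is handed in; nothing more can be done
None
```

The job is handed in: the oak blank is flush along the fence and held tight between the end stop and the red sliding stop, with the arm clear; the sign-off returned no verdict.

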